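Open the child-resistant degreaser bottle at the inspection bench

ROBOT

A 6-joint arm with a two-finger parallel gripper is mounted at the origin on the work surface. World frame = base frame: x ahead of the robot, y to its left, z up, the work surface at z = 0. Lengths are in m, angles in rad, forces in N, time in s.
With the tool pointing down it reaches from about 0.35 to 0.85 m from the base axis. Payload 8.1 kg.
Tool frame: the origin (TCP) lies at the very end of the fingers, on their centre line; the grasp point (between the pads) lies robot.hold_point_z behind it (robot.hold_point_z is the distance from the TCP to the grasp point, in m); z points along the fingers, y is the direction in which the jaws open and shut (so a half turn about z gives the same grasp; the last joint's range is limited). The gripper opens to 93 mm and grips with 3 to 60 N. Pads are 15 mm wide; open, the fingers measure 128 mm over their backs; the gripper's body (75 mm by 188 mm) begins 65 mm behind the grasp point.
Start: joints at [-1.35, 0.13, 1.488, -0, 1.523, -0.085], TCP at [0.181, -0.572, 0.219] pointing down, gripper open.
Joint ranges: [-2.96, 2.96], [-0.89, 2.26], [0.02, 2.5], [-1.34, 4.48], [0, 2.73], [-2.66, 2.66]. Speed limits (rad/s): [2.39, 2.39, 2.79, 3.14, 3.14, 3.14].

INTERFACE

Orientations are given as a rotation vector (axis times angle).
In Python, from plant import robot, cams gives the robot as it stands. The module is installed in compiled form; this text tells all that it offers.
- The arm moves only by the tool step_arm, never from a script. Its argument "deltas" is a list of rows, each an object with "offset": the shift along the tool's x, y, z in cm, a list of three; "roll": the turn about the tool's z in rad. In form: [{"offset": [x, y, z], "roll": roll}, ...]. A call has 1 to 12 rows; each row shifts and turns the commanded pose from where the row before left it, along the tool's axes as they then stand; what a row does not reach is not made up. A row lasts 1/8 s, in which the tool goes at most 62.5 mm and 10.7 degrees, less where a joint would pass 70% of its speed; a pose out of reach is approached as far as the arm can. A call with a gripper value outside its range is refused whole. "fingers" is the finger opening in cm, from 0 to 9.3, set as the call begins (left out, the last holds). The fingers move at their own pace and stop on an object; "grip_force" is the grip in N (left out, the last holds). Time passes only in rows, so rows that do not move let the fingers close. It gives the time, the measured TCP pose, the force and the opening at its end, in the units of the state.
- robot.read_state(): the state, without advancing time (a new reading comes with each control period).
- cams.read_camera(name): name is "scene" or "side" or "wrist"; returns a dict with "pixels" (480x640x3 uint8, red, green, blue), "fx", "fy", "cx", "cy" (pixels), "extrinsics" (4x4, takes a point from world to camera coordinates). Camera axes: x right, y down, z forward; pixel columns grow to the right and rows downward; lengths in m; the calibration is good to about 2 mm. The wrist camera is an equidistant fisheye: a pixel r from the principal point sees the ray r / f radians off the axis. A picture is of the moment at which its call begins. There is no depth.
- robot.close_job(): hands the job in, once; it reports no verdict.
Trained networks look in a picture, given as the dict that the camera call returned (one of the last four; its "shot" number tells which), for a name from the list of things; names that differ only in an ending like _2 or _b are one class to them, and where a whole thing is asked for, a point or a joint stands for the part that bears it (a point fixed in the world has none). Each returns a list of dicts, best first, with "score" (0 to 1); they miss things now and then, are a little off and sometimes report something else, mostly with a low value. They report only what shows in the picture. A call takes as long as a camera call. They do not tell look-alikes from the thing itself.
- cams.boxes_of(picture, thing): "xy" ([column, row] in pixels, amid what is visible of it).
- cams.silhouettes(picture, thing): "mask" (480x640 bool, what is visible of it) and "xy" ([column, row] in pixels, amid what is visible of it).
- cams.pinpoint(picture, thing): "xy" ([column, row] in pixels: a listed point, or the origin of a listed thing).
The state is a dict: "t": time; "q": joint angles; "dq": joint speeds; "joint_torque": joint torques, N m; "tool_pos": TCP position; "orientation": TCP orientation; "force": force on the tool from outside, world axes, zero at the start; "wrist_torque": the same for the moment, N m; "opening": finger opening in m.
Only numpy, scipy, OpenCV 4.12 (cv2) and the standard library are available. Lean on these libraries where they do the work, as an engineer would, in place of code of your own. Each camera call takes 0.05 s, during which the arm holds its last target. There are 200 camera calls.

TASK

Open the square white degreaser bottle standing in the steel caddy: its child-resistant cap only clicks round unless it is held pressed down, firmly but without crushing the bottle, while it is turned anticlockwise (seen from above) a quarter turn or a little more. Lift the cap off, leaving the bottle down in its caddy, and set it gently, right way up and flat, on the free floor of the shallow steel parts tray. Do not disturb the hub and spacer in the tray or the oil bottle.

Things in the scene. Friction and masses are not known exactly. Their poses are not given: they have to be found in the camera images.
- cap_centre (a point): Centre, half-way up, of the loose white ribbed cap on the bottle's neck: round, 47 mm across, 31 mm high, 56 g, z up its axis; 25 mm of slim neck (33 mm across) is free below it. Its shell gives from about 8 N and goes down 2 to 9 mm against a spring to a firm stop, met at 9 to 12 N; the travel differs from cap to cap and cannot be seen, only felt.
- cap_top (a point): Centre of the cap's flat top, with a raised turning arrow. Held down with 14 to 18 N the shell drives the inner cap; with less it slips, clicking over teeth 30 degrees apart; over 20 N may crush the bottle. After 45 to 70 degrees of driven turn (slip comes on top) the two lugs are clear and the cap lifts off by its own weight; end stop at 98 degrees or more. A cap still locked pulls the bottle up.
- mouth (a point): Centre of the bottle's mouth, at the upper rim of the neck (30 mm across), under the cap: 181 mm above the caddy's underside, 6 mm below cap_centre while the cap is on.
- bottle: The loose white square plastic bottle, 72 x 72 mm, shoulder up to 141 mm, 175 mm to the mouth, 0.40 to 0.55 kg; origin at the centre of its underside, z up. Stands in the caddy with 1.5 mm play, which stops it from turning but not from being lifted.
- caddy: Open square sheet-steel holder bolted to the bench by two ears, 81 x 81 mm (124 mm over the ears, along its y), 60 mm high; origin at the centre of its underside. Fixed.
- foot_pad: Black rubber pad, 74 x 74 x 3 mm, fixed on the caddy's floor, on which the bottle stands; origin at the centre of its underside.
- tray: Shallow open steel tray, fixed: 190 mm along its x, 130 mm along its y, 22 mm high, walls 3 mm, floor's upper face 3 mm above the origin, which is the centre of its underside. Parts lie in its +x half; the -x half is free.
- hub: Small turned steel hub lying in the tray, flange 54 mm across, 22 mm high; origin at the centre of its underside. Bystander.
- spacer: Brass spacer ring lying in the tray, 34 mm across, 12 mm high; origin at the centre of its underside. Bystander.
- oil_bottle: Yellowish oil dispenser with a pointed nozzle, 48 mm across, 170 mm high, on the far side of the bench; origin at the centre of its underside. Bystander.
Things that resemble listed ones, but are neither listed nor needed, are in the scene too. Leave any purple or yellow look-alike of the part that bears cap_centre alone.

How it is judged:
By the outcome, as a careful person would: the job done as asked, in the order asked, and still so for the second after the job is handed in, with the robot touching nothing.
It also fails if it takes over 51 s, if anything falls off the work surface, if the arm or the gripper's body presses on something with over 40 N, if the wrist force passes 120 N, or if a joint passes its speed limit or range.

## Working session

There is one attempt and no reset: what is moved stays moved. The work goes in short steps, Python scripts to look and compute and a tool call to move; the robot and the scene stay as the last step left them, time stands still between calls to the robot, and variables do not carry over. Pictures are saved under pics/ and viewed, about 8 in all and at most 12, crops included, and the job is handed in when it is done.

Besides the shell and the picture viewer there is one more tool, called after "Request:" by a JSON object that holds its "fn" and its "kwargs". step_arm: Moves the arm, as the interface text tells. Its arguments: {"type":"object","properties":{"deltas":{"type":"array"},"fingers":{"type":"number"},"grip_force":{"type":"number"}},"required":["deltas"]}

```bash
mkdir -p pics; cat > h.py <<'E'
import numpy as np, cv2
from plant import robot, cams
from scipy.optimize import least_squares
def proj(p,X):
    c=p["extrinsics"]@np.append(X,1.); return np.array([p["fx"]*c[0]/c[2]+p["cx"],p["fy"]*c[1]/c[2]+p["cy"]])
def ray(p,xy):
    E=p["extrinsics"]; d=np.array([(xy[0]-p["cx"])/p["fx"],(xy[1]-p["cy"])/p["fy"],1.]); R=E[:3,:3]
    d=R.T@d; return -R.T@E[:3,3], d/np.linalg.norm(d)
def tri(ps):
    A=0;b=0
    for p,xy in ps:
        o,d=ray(p,xy); M=np.eye(3)-np.outer(d,d); A=A+M; b=b+M@o
    X=np.linalg.solve(A,b); return X,[np.linalg.norm(proj(p,X)-xy) for p,xy in ps]
def onz(p,xy,z):
    o,d=ray(p,xy); return o+d*(z-o[2])/d[2]
def save(p,n): cv2.imwrite(f"pics/{n}.png",p["pixels"][:,:,::-1])
E
cat > a.py <<'E'
from h import *
S=cams.read_camera("scene");D=cams.read_camera("side")
both=np.hstack([S["pixels"],D["pixels"]])[:,:,::-1]
save(S,"s0");save(D,"d0")
for n in ["cap_centre","cap_top","mouth","bottle","caddy","tray","hub","spacer","oil_bottle"]:
    for k,p in (("S",S),("D",D)):
        print(n,k,[(np.round(r["xy"],1).tolist(),round(r["score"],2)) for r in cams.pinpoint(p,n)[:4]])
s=robot.read_state();print(s["t"],s["tool_pos"],s["orientation"],s["force"],s["opening"],robot.hold_point_z)
E
python3 a.py
```

```text
cap_centre S [([285.2, 201.3], 0.98), ([325.5, 166.9], 0.89), ([387.8, 241.7], 0.87), ([346.7, 262.1], 0.63)]
cap_centre D [([244.3, 184.7], 0.67), ([293.7, 401.1], 0.61), ([320.8, 269.3], 0.58), ([321.1, 223.1], 0.58)]
cap_top S [([349.6, 260.8], 0.76), ([393.5, 237.7], 0.71), ([285.9, 194.4], 0.7), ([325.5, 157.8], 0.62)]
cap_top D [([185.4, 268.8], 0.94), ([323.3, 263.1], 0.78), ([241.2, 182.8], 0.58)]
mouth S [([325.0, 164.8], 0.57)]
mouth D [([243.2, 192.9], 0.75)]
bottle S [([326.4, 227.3], 0.82)]
bottle D [([254.5, 263.6], 0.83)]
caddy S [([324.1, 229.4], 0.69)]
caddy D [([255.7, 266.3], 0.87)]
tray S [([238.4, 309.3], 0.97)]
tray D []
hub S [([269.4, 317.6], 0.76)]
hub D [([329.0, 378.0], 0.89)]
spacer S [([248.1, 340.3], 0.64)]
spacer D [([341.9, 413.6], 0.68)]
oil_bottle S [([382.1, 319.3], 0.85)]
oil_bottle D [([407.4, 282.1], 0.67)]
1.0 [ 0.18066982 -0.57215619  0.21862105] [-3.10491838e+00 -4.78493315e-01 -2.04398207e-05] [ 1.02242869  0.05262439 -0.98148376] 0.09300856587817023 0.0188
```

View pics/s0.png

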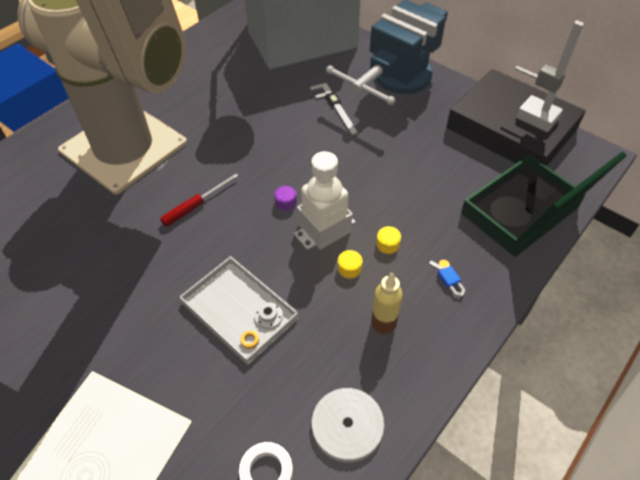

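View pics/d0.png

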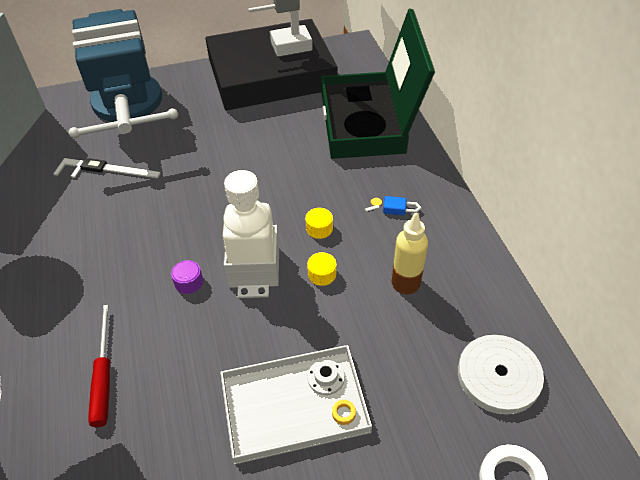

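The white cap on the bottle is at scene (325,167) / side (244,185). The candidates were the white cap, a purple one (285,200) and yellow ones (388,240) and (349,262). Only the white one sits on the square bottle. The tray is around scene (238,309) and side (295,405), with the hub and spacer at its right end in the side view.

```bash
cat > b.py <<'E'
from h import *
S=cams.read_camera("scene");D=cams.read_camera("side")
def near(p,n,xy,f=cams.pinpoint):
    r=[r for r in f(p,n) if np.hypot(*(np.array(r["xy"])-xy))<25]; return r[0] if r else None
for n,a,b in [("cap_centre",(325,167),(244,185)),("cap_top",(325,158),(241,182)),("mouth",(325,165),(243,193)),("bottle",(326,227),(254,264)),("caddy",(324,229),(255,266)),("hub",(269,318),(329,378)),("spacer",(248,340),(342,414)),("oil_bottle",(382,319),(407,282))]:
    u,v=near(S,n,a),near(D,n,b)
    if u and v: X,e=tri([(S,np.array(u["xy"])),(D,np.array(v["xy"]))]);print(n,X.round(4),np.round(e,1))
    z={"cap_centre":.187,"cap_top":.2025,"mouth":.181,"bottle":.003}.get(n,0)
    for p,r in((S,u),(D,v)):
        if r: print("   z known",onz(p,r["xy"],z).round(4))
for k,p,xy in(("S",S,(325,167)),("D",D,(244,185))):
    m=near(p,"cap_centre",xy,cams.silhouettes)
    if m:
        ys,xs=np.nonzero(m["mask"]);print(k,"capmask",xs.min(),xs.max(),ys.min(),ys.max(),onz(p,((xs.min()+xs.max())/2,(ys.min()+ys.max())/2),.187).round(4))
# white cap's mask centre by fit of cylinder bbox
print("tray rim D",[onz(D,c,.022).round(3) for c in [(221,368),(350,347),(371,433),(235,462)]])
print("tray rim S",[onz(S,c,.022).round(3) for c in [(230,259),(297,312),(248,361),(181,298)]])
c=np.vstack([cv2.resize(S["pixels"][130:260,270:420],(600,520))[:300],cv2.resize(D["pixels"][165:305,160:360],(600,420))[:300]])
cv2.imwrite("pics/c1.png",c[:,:,::-1])
E
python3 b.py
```

```text
cap_centre [0.5274 0.1115 0.1844] [2.6 3.4]
   z known [0.5322 0.1038 0.187 ]
   z known [0.5261 0.1156 0.187 ]
cap_top [0.5223 0.1156 0.1975] [0.9 1.2]
   z known [0.5243 0.1138 0.2025]
   z known [0.5221 0.1081 0.2025]
mouth [0.5241 0.1178 0.1774] [0.5 0.6]
   z known [0.5257 0.1162 0.181 ]
   z known [0.5239 0.1129 0.181 ]
bottle [ 0.523   0.1267 -0.008 ] [0.7 0.9]
   z known [0.5293 0.1182 0.003 ]
   z known [0.5219 0.1199 0.003 ]
caddy [0.5262 0.1076 0.0066] [1.3 1.6]
   z known [ 0.5244  0.1085 -0.    ]
   z known [0.5261 0.1161 0.    ]
hub [ 0.5777 -0.1173 -0.0088] [0.1 0.2]
   z known [ 0.5817 -0.1208  0.    ]
   z known [ 0.5765 -0.1214  0.    ]
spacer [ 0.5848 -0.1761 -0.0081] [1.7 2.2]
   z known [ 0.5894 -0.1816  0.    ]
   z known [ 0.5832 -0.1763  0.    ]
oil_bottle [ 0.7534  0.0072 -0.0032] [0.1 0.1]
   z known [0.7542 0.0058 0.    ]
   z known [0.7523 0.005  0.    ]
S capmask 312 336 153 181 [0.5265 0.1117 0.187 ]
D capmask 225 258 170 207 [0.524  0.1126 0.187 ]
tray rim D [array([ 0.437, -0.07 ,  0.022]), array([ 0.625, -0.091,  0.022]), array([ 0.611, -0.224,  0.022]), array([ 0.429, -0.21 ,  0.022])]
tray rim S [array([ 0.441, -0.079,  0.022]), array([ 0.624, -0.086,  0.022]), array([ 0.622, -0.216,  0.022]), array([ 0.433, -0.203,  0.022])]
```

View pics/c1.png

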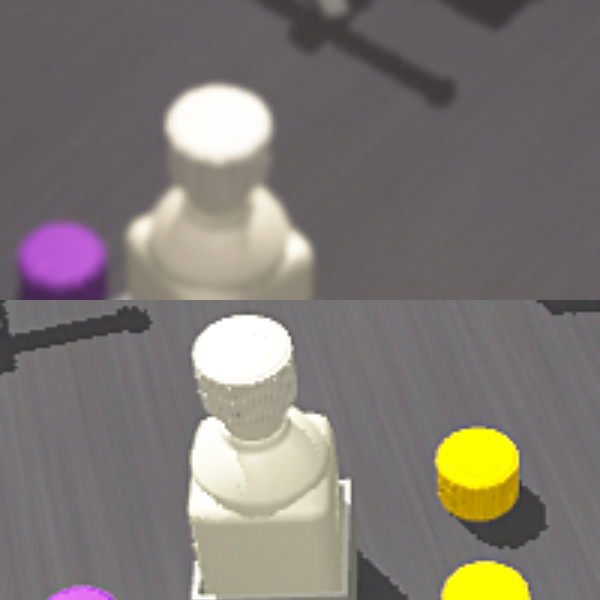

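The crop confirms it: the white ribbed cap sits on the square white bottle in the caddy. Cap centre is about (0.525, 0.1125, 0.187). The tray's free half is centred near (0.482, -0.143).

Request:
{"fn": "step_arm", "kwargs": {"deltas": [{"offset":[3.8,-3.9,-1.0],"roll":0},{"offset":[4.1,-4.2,-0.8],"roll":0},{"offset":[4.1,-4.2,-0.8],"roll":0},{"offset":[4.1,-4.2,-0.8],"roll":0},{"offset":[4.1,-4.2,-0.8],"roll":0},{"offset":[4.1,-4.2,-0.8],"roll":0},{"offset":[4.1,-4.2,-0.8],"roll":0},{"offset":[4.1,-4.2,-0.7],"roll":0},{"offset":[4.1,-4.2,0],"roll":0},{"offset":[4.1,-4.2,0],"roll":0},{"offset":[4.1,-4.2,0],"roll":0},{"offset":[4.1,-4.2,0],"roll":0}], "fingers": 9.3, "grip_force": 45}}

```text
t: 3.5
tool_pos: [0.4968, 0.0548, 0.2839]
orientation: [3.105, 0.479, 0.001]
force: [0.6, -0.3, 0.7]
opening: 0.093
```

Request:
{"fn": "step_arm", "kwargs": {"deltas": [{"offset":[2.2,-2.3,0],"roll":0},{"offset":[2.2,-2.3,0],"roll":0},{"offset":[0,0,0],"roll":0},{"offset":[0,0,0],"roll":0}]}}

```text
t: 4.0
tool_pos: [0.524, 0.1095, 0.2836]
orientation: [3.105, 0.479, -0.001]
force: [-0.5, 0.4, 0.6]
opening: 0.0927
```

```bash
cat > w.py <<'E'
from h import *
W=cams.read_camera("wrist")
def fray(p,xy):
    v=np.array([xy[0]-p["cx"],xy[1]-p["cy"]]);r=np.hypot(*v);th=r/p["fx"];d=np.append(v/max(r,1e-9)*np.sin(th),np.cos(th))
    R=p["extrinsics"][:3,:3];return -R.T@p["extrinsics"][:3,3],R.T@d
def fonz(p,xy,z):
    o,d=fray(p,xy);return o+d*(z-o[2])/d[2]
for n,z in(("cap_centre",.187),("cap_top",.2025),("mouth",.181),("caddy",0),("tray",0),("hub",0),("spacer",0)):
    for r in cams.pinpoint(W,n)[:3]: print(n,np.round(r["xy"],1),round(r["score"],2),fonz(W,r["xy"],z).round(4))
for r in cams.silhouettes(W,"cap_centre")[:3]:
    ys,xs=np.nonzero(r["mask"]);print("mask",round(r["score"],2),xs.min(),xs.max(),ys.min(),ys.max())
s=robot.read_state();print(s["t"],s["tool_pos"],s["orientation"],s["force"],s["q"])
import sys;save(W,sys.argv[1])
E
python3 w.py w1
```

```text
cap_centre [384.7 137.8] 0.98 [0.6152 0.0915 0.187 ]
cap_centre [317.3 244.9] 0.94 [0.5266 0.1134 0.187 ]
cap_centre [311.9  93.9] 0.83 [0.6291 0.1497 0.187 ]
cap_top [386.5 134.7] 0.97 [0.616  0.0931 0.2025]
cap_top [309.1  90.4] 0.8 [0.6284 0.1509 0.2025]
cap_top [290.9 299.4] 0.79 [0.4861 0.1204 0.2025]
caddy [457.   64.9] 0.22 [0.7576 0.0061 0.    ]
tray [501. 269.] 0.59 [ 0.5267 -0.1476  0.    ]
hub [501.  226.7] 0.77 [ 0.5808 -0.1227  0.    ]
hub [453.9  65.2] 0.29 [0.7555 0.0098 0.    ]
spacer [537.8 236.2] 0.62 [ 0.5879 -0.186   0.    ]
mask 0.78 365 407 120 161
mask 0.68 273 311 274 316
mask 0.61 285 351 211 281
4.45 [0.52423784 0.10959128 0.28375699] [3.10504099e+00 4.77698499e-01 3.72777174e-04] [-0.41395304 -0.51063824  0.16053676] [ 1.10343132e-01 -6.29429563e-02  1.56825544e+00 -1.04790925e-05
  1.63604219e+00  1.37584019e+00]
```

Request:
{"fn": "step_arm", "kwargs": {"deltas": [{"offset":[0.25,-0.25,2],"roll":0},{"offset":[0,0,2.5],"roll":0},{"offset":[0,0,2.5],"roll":0},{"offset":[0,0,2.3],"roll":0},{"offset":[0,0,1.2],"roll":0},{"offset":[0,0,0.3],"roll":0},{"offset":[0,0,0],"roll":0},{"offset":[0,0,0],"roll":0}]}}

```text
t: 5.45
tool_pos: [0.5266, 0.1132, 0.1767]
orientation: [3.105, 0.479, 0.003]
force: [0.3, -0.6, -0.4]
opening: 0.0931
```

```bash
python3 - <<'E'
from h import *
D=cams.read_camera("side");S=cams.read_camera("scene");W=cams.read_camera("wrist")
a=cv2.resize(D["pixels"][110:250,150:340],(570,420));b=cv2.resize(W["pixels"],(560,420))
cv2.imwrite("pics/g1.png",cv2.resize(np.hstack([a,b])[:,:,::-1],(800,297)))
print(robot.read_state()["tool_pos"],robot.read_state()["force"])
E
```

```text
[0.52632431 0.11311632 0.17637489] [-0.79680317  0.08365215 -0.60578935]
```

View pics/g1.png

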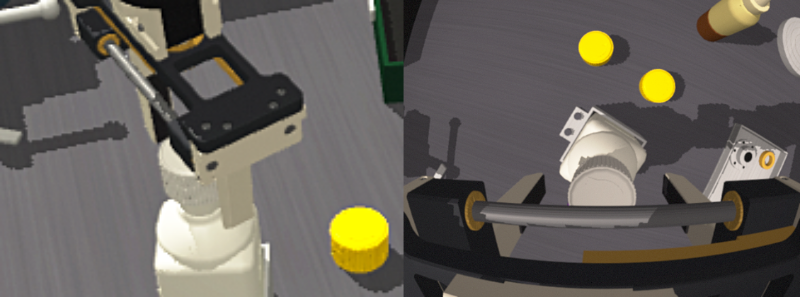

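The cap sits between the two fingers, centred near (600,185) in the right half of the picture. I'm closing on it.

Request:
{"fn": "step_arm", "kwargs": {"deltas": [{"offset":[0,0,0],"roll":0},{"offset":[0,0,0],"roll":0},{"offset":[0,0,0],"roll":0},{"offset":[0,0,0],"roll":0},{"offset":[0,0,0],"roll":0},{"offset":[0,0,0],"roll":0}], "fingers": 4.0, "grip_force": 45}}

```text
t: 6.35
tool_pos: [0.5258, 0.1133, 0.1756]
orientation: [-3.104, -0.479, 0.0]
force: [-0.4, 0.6, -0.0]
opening: 0.0466
```

Request:
{"fn": "step_arm", "kwargs": {"deltas": [{"offset":[0,0,0.1],"roll":0},{"offset":[0,0,0.1],"roll":0},{"offset":[0,0,0],"roll":0}]}}

```text
t: 6.72
tool_pos: [0.5265, 0.1136, 0.175]
orientation: [-3.104, -0.479, -0.003]
force: [-1.8, 2.0, 7.7]
opening: 0.0465
```

Request:
{"fn": "step_arm", "kwargs": {"deltas": [{"offset":[0,0,0.1],"roll":0},{"offset":[0,0,0.1],"roll":0},{"offset":[0,0,0],"roll":0}]}}

```text
t: 7.1
tool_pos: [0.5265, 0.1137, 0.1731]
orientation: [-3.104, -0.479, -0.003]
force: [-2.8, 2.4, 8.9]
opening: 0.0467
```

Request:
{"fn": "step_arm", "kwargs": {"deltas": [{"offset":[0,0,0.1],"roll":0},{"offset":[0,0,0],"roll":0}]}}

```text
t: 7.35
tool_pos: [0.5268, 0.1138, 0.1727]
orientation: [-3.104, -0.479, -0.005]
force: [-3.1, 2.5, 11.2]
opening: 0.0465
```

Request:
{"fn": "step_arm", "kwargs": {"deltas": [{"offset":[0,0,0.1],"roll":0},{"offset":[0,0,0],"roll":0}]}}

```text
t: 7.6
tool_pos: [0.5272, 0.1138, 0.1724]
orientation: [-3.104, -0.479, -0.006]
force: [-4.2, 2.9, 14.3]
opening: 0.0464
```

Request:
{"fn": "step_arm", "kwargs": {"deltas": [{"offset":[-0.07,-0.1,0.06],"roll":0},{"offset":[0,0,0],"roll":0}]}}

```text
t: 7.85
tool_pos: [0.5263, 0.1142, 0.1721]
orientation: [3.105, 0.479, 0.007]
force: [-3.9, 1.1, 15.8]
opening: 0.0464
```

Request:
{"fn": "step_arm", "kwargs": {"deltas": [{"offset":[0,0,0],"roll":-0.09},{"offset":[0,0,0],"roll":-0.09},{"offset":[0,0,0],"roll":-0.09}]}}

```text
t: 8.22
tool_pos: [0.5266, 0.1142, 0.1721]
orientation: [3.01, 0.896, 0.007]
force: [-3.6, 0.8, 14.2]
opening: 0.0465
```

```bash
cat > st.py <<'E'
from h import *
s=robot.read_state()
for k in("t","tool_pos","orientation","force","wrist_torque","opening"):print(k,np.round(s[k],4))
E
python3 st.py
```

```text
t 8.225
tool_pos [0.5266 0.1142 0.1721]
orientation [3.0103 0.8964 0.0074]
force [-3.6054  0.8196 14.2281]
wrist_torque [ 0.1613  0.5334 -0.1581]
opening 0.0465
```

Rotation is under way with 14.2 N of press, so I'm adding a little and continuing.

Request:
{"fn": "step_arm", "kwargs": {"deltas": [{"offset":[0,0,0.06],"roll":-0.06},{"offset":[0,0,0],"roll":-0.1}]}}

```text
t: 8.48
tool_pos: [0.5267, 0.1143, 0.1718]
orientation: [2.929, 1.134, 0.008]
force: [-4.0, 0.6, 16.0]
opening: 0.0466
```

Request:
{"fn": "step_arm", "kwargs": {"deltas": [{"offset":[0,0,0],"roll":-0.1},{"offset":[0,0,0],"roll":-0.1}]}}

```text
t: 8.72
tool_pos: [0.5268, 0.1142, 0.1719]
orientation: [2.8, 1.421, 0.008]
force: [-2.6, 0.9, 16.6]
opening: 0.0468
```

```bash
python3 st.py
```

```text
t 8.725
tool_pos [0.5268 0.1142 0.1719]
orientation [2.8001 1.4208 0.0079]
force [-2.5874  0.8985 16.6164]
wrist_torque [ 0.17    0.5479 -0.0995]
opening 0.0468
```

Request:
{"fn": "step_arm", "kwargs": {"deltas": [{"offset":[0,0,0],"roll":-0.1},{"offset":[0,0,0],"roll":-0.1},{"offset":[0,0,0],"roll":-0.1}]}}

```text
t: 9.1
tool_pos: [0.5267, 0.1142, 0.1719]
orientation: [2.556, 1.823, 0.007]
force: [-3.7, 0.4, 16.9]
opening: 0.0467
```

Request:
{"fn": "step_arm", "kwargs": {"deltas": [{"offset":[0,0,0],"roll":-0.1},{"offset":[0,0,0],"roll":-0.1},{"offset":[0,0,0],"roll":-0.1}]}}

```text
t: 9.48
tool_pos: [0.5267, 0.1141, 0.1718]
orientation: [2.254, 2.184, 0.006]
force: [-3.6, 1.0, 17.9]
opening: 0.0463
```

```bash
python3 st.py
```

```text
t 9.475
tool_pos [0.5267 0.1141 0.1718]
orientation [2.2543 2.1839 0.0064]
force [-3.568   0.9744 17.8547]
wrist_torque [ 0.0621  0.6744 -0.1362]
opening 0.0463
```

Request:
{"fn": "step_arm", "kwargs": {"deltas": [{"offset":[0,0,-0.05],"roll":-0.08},{"offset":[0,0,0],"roll":-0.08},{"offset":[0,0,0],"roll":-0.08}]}}

```text
t: 9.85
tool_pos: [0.5265, 0.1141, 0.1721]
orientation: [1.977, 2.437, 0.005]
force: [-3.2, 0.8, 15.3]
opening: 0.0466
```

Request:
{"fn": "step_arm", "kwargs": {"deltas": [{"offset":[0,0,0],"roll":-0.08},{"offset":[0,0,0],"roll":0}]}}

```text
t: 10.1
tool_pos: [0.5265, 0.1141, 0.172]
orientation: [1.88, 2.513, 0.005]
force: [-3.7, 1.2, 15.6]
opening: 0.0467
```

```bash
python3 st.py
```

```text
t 10.1
tool_pos [0.5265 0.1141 0.172 ]
orientation [1.88   2.513  0.0051]
force [-3.7247  1.2179 15.5937]
wrist_torque [ 0.0842  0.5531 -0.1157]
opening 0.0467
```

Request:
{"fn": "step_arm", "kwargs": {"deltas": [{"offset":[0,0,-0.2],"roll":0},{"offset":[0,0,-0.2],"roll":0},{"offset":[0,0,-0.2],"roll":0},{"offset":[0,0,0],"roll":0}]}}

```text
t: 10.6
tool_pos: [0.5257, 0.114, 0.1761]
orientation: [1.882, 2.513, 0.003]
force: [-0.2, 0.7, 8.5]
opening: 0.0467
```

Request:
{"fn": "step_arm", "kwargs": {"deltas": [{"offset":[0,0,-0.1],"roll":0},{"offset":[0,0,-0.1],"roll":0},{"offset":[0,0,0],"roll":0}]}}

```text
t: 10.98
tool_pos: [0.5246, 0.1137, 0.1764]
orientation: [-1.883, -2.514, 0.001]
force: [0.9, 0.9, -0.8]
opening: 0.0466
```

Request:
{"fn": "step_arm", "kwargs": {"deltas": [{"offset":[0,0,-0.15],"roll":0},{"offset":[0,0,-0.15],"roll":0},{"offset":[0,0,0],"roll":0}]}}

```text
t: 11.35
tool_pos: [0.5248, 0.1138, 0.18]
orientation: [-1.883, -2.514, 0.0]
force: [0.1, 0.8, 0.5]
opening: 0.0468
```

```bash
python3 st.py
```

```text
t 11.35
tool_pos [0.5248 0.1138 0.18  ]
orientation [-1.8832e+00 -2.5143e+00  2.0000e-04]
force [0.1066 0.8317 0.5418]
wrist_torque [ 0.1406 -0.0749  0.0153]
opening 0.0468
```

Request:
{"fn": "step_arm", "kwargs": {"deltas": [{"offset":[0,0,-0.3],"roll":0},{"offset":[0,0,-0.4],"roll":0},{"offset":[0,0,-0.4],"roll":0},{"offset":[0,0,0],"roll":0}]}}

```text
t: 11.85
tool_pos: [0.5253, 0.1138, 0.1916]
orientation: [1.883, 2.514, 0.001]
force: [-0.5, -0.1, -0.7]
opening: 0.0464
```

```bash
python3 st.py; python3 - <<'E'
from h import *
D=cams.read_camera("side");cv2.imwrite("pics/l1.png",cv2.resize(D["pixels"][120:310,150:340],(570,570))[:,:,::-1])
E
```

```text
t 11.85
tool_pos [0.5253 0.1138 0.1916]
orientation [1.8830e+00 2.5137e+00 1.1000e-03]
force [-0.4664 -0.0546 -0.7002]
wrist_torque [-0.0338 -0.0968 -0.0432]
opening 0.0464
```

View pics/l1.png

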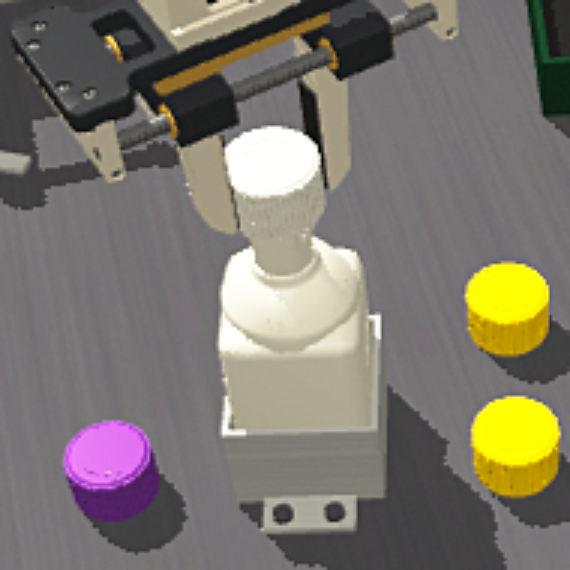

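The cap is clear of its lugs and rising over the neck at (275,240). The bottle is still down in the caddy.

Request:
{"fn": "step_arm", "kwargs": {"deltas": [{"offset":[0,0,-1],"roll":0},{"offset":[0,0,-1.5],"roll":0},{"offset":[0,0,-2],"roll":0},{"offset":[0,0,-1.5],"roll":0},{"offset":[0,0,0],"roll":-0.155},{"offset":[0,0,0],"roll":-0.155},{"offset":[0,0,0],"roll":-0.155},{"offset":[0,0,0],"roll":-0.155},{"offset":[0,0,0],"roll":-0.155},{"offset":[0,0,0],"roll":-0.155},{"offset":[0,0,0],"roll":-0.155},{"offset":[0,0,0],"roll":-0.155}]}}

```text
t: 13.4
tool_pos: [0.5252, 0.1138, 0.252]
orientation: [0.064, 3.14, 0.0]
force: [-0.4, -0.3, -0.7]
opening: 0.0468
```

Request:
{"fn": "step_arm", "kwargs": {"deltas": [{"offset":[0.3,-2,0],"roll":0},{"offset":[0.4,-3.5,0],"roll":0},{"offset":[0.5,-4,0],"roll":0},{"offset":[0.5,-4,0],"roll":0},{"offset":[0.5,-4,0],"roll":0},{"offset":[0.4,-4,0],"roll":0},{"offset":[0.3,-3,0],"roll":0},{"offset":[0.2,-1.4,0],"roll":0},{"offset":[0,0,0],"roll":0}]}}

```text
t: 14.52
tool_pos: [0.4818, -0.1443, 0.2512]
orientation: [0.077, 3.14, 0.0]
force: [-0.0, 0.7, -0.1]
opening: 0.0466
```

```bash
python3 st.py; python3 - <<'E'
from h import *
D=cams.read_camera("side");S=cams.read_camera("scene");cv2.imwrite("pics/l2.png",np.hstack([D["pixels"][150:480,120:420],cv2.resize(S["pixels"][100:380,160:420],(306,330))])[:,:,::-1])
E
```

```text
t 14.525
tool_pos [ 0.4818 -0.1443  0.2512]
orientation [0.0771 3.1404 0.    ]
force [-0.014   0.7164 -0.1435]
wrist_torque [ 0.1191 -0.1298 -0.0514]
opening 0.0466
```

View pics/l2.png

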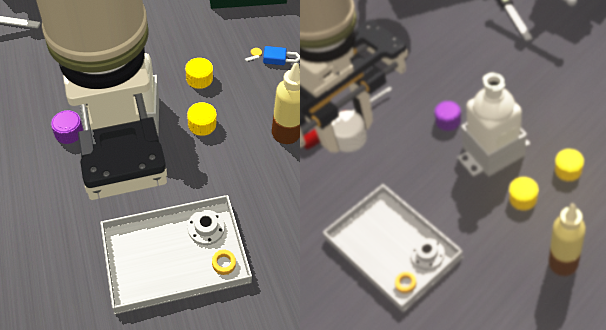

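The cap is held and the bottle stands open in the caddy. The gripper is above the tray's free half, so I'm descending.

Request:
{"fn": "step_arm", "kwargs": {"deltas": [{"offset":[0,0,2],"roll":0},{"offset":[0,0,4],"roll":0},{"offset":[0,0,4],"roll":0},{"offset":[0,0,4],"roll":0},{"offset":[0,0,4],"roll":0},{"offset":[0,0,3],"roll":0},{"offset":[0,0,1.5],"roll":0},{"offset":[0,0,0.8],"roll":0},{"offset":[0,0,0],"roll":0}]}}

```text
t: 15.75
tool_pos: [0.4823, -0.1434, 0.0181]
orientation: [0.071, 3.141, -0.0]
force: [0.4, -0.9, 0.2]
opening: 0.0464
```

Request:
{"fn": "step_arm", "kwargs": {"deltas": [{"offset":[0,0,0.3],"roll":0},{"offset":[0,0,0.1],"roll":0},{"offset":[0,0,0],"roll":0}]}}

```text
t: 16.12
tool_pos: [0.4824, -0.1437, 0.0143]
orientation: [0.072, 3.14, -0.0]
force: [0.2, 0.8, -0.7]
opening: 0.0468
```

```bash
python3 st.py; python3 - <<'E'
from h import *
D=cams.read_camera("side");cv2.imwrite("pics/l3.png",cv2.resize(D["pixels"][300:480,180:400],(733,600))[:,:,::-1])
E
```

```text
t 16.125
tool_pos [ 0.4824 -0.1437  0.0143]
orientation [ 7.2000e-02  3.1401e+00 -4.0000e-04]
force [ 0.184   0.7561 -0.6879]
wrist_torque [ 0.0491 -0.1302 -0.0594]
opening 0.0468
```

View pics/l3.png

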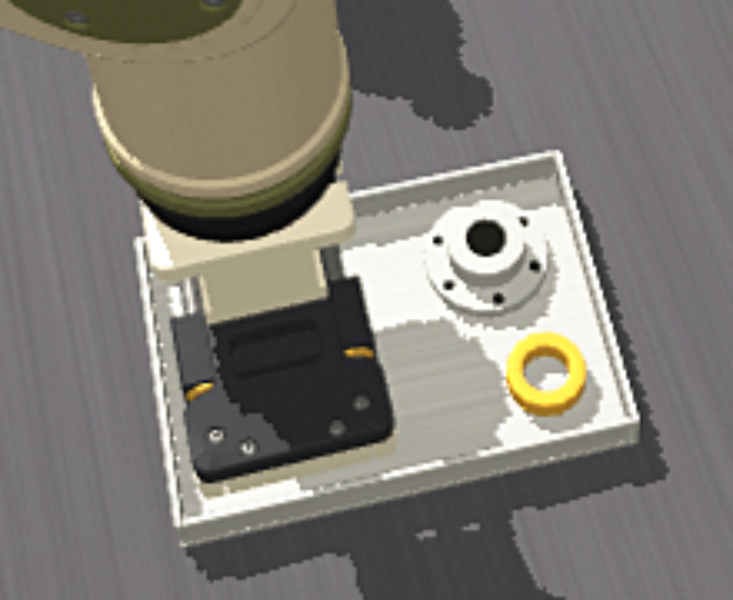

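The gripper is over the left, free half of the tray, clear of the walls, the hub and the spacer. I'm lowering by feel.

Request:
{"fn": "step_arm", "kwargs": {"deltas": [{"offset":[0,0,0.2],"roll":0},{"offset":[0,0,0.15],"roll":0},{"offset":[0,0,0],"roll":0}]}}

```text
t: 16.55
tool_pos: [0.4819, -0.1434, 0.0102]
orientation: [-0.072, -3.14, -0.0]
force: [-0.4, 0.1, -0.5]
opening: 0.0464
```

Request:
{"fn": "step_arm", "kwargs": {"deltas": [{"offset":[0,0,0.1],"roll":0},{"offset":[0,0,0.05],"roll":0},{"offset":[0,0,0],"roll":0}]}}

```text
t: 16.92
tool_pos: [0.482, -0.1435, 0.0089]
orientation: [-0.072, -3.141, -0.0]
force: [0.5, -0.2, -0.8]
opening: 0.0467
```

Request:
{"fn": "step_arm", "kwargs": {"deltas": [{"offset":[0,0,0.1],"roll":0},{"offset":[0,0,0],"roll":0}]}}

```text
t: 17.18
tool_pos: [0.482, -0.1435, 0.0078]
orientation: [-0.072, -3.141, -0.0]
force: [-0.6, 0.5, -0.5]
opening: 0.0466
```

Request:
{"fn": "step_arm", "kwargs": {"deltas": [{"offset":[0,0,0.1],"roll":0},{"offset":[0,0,0],"roll":0}]}}

```text
t: 17.42
tool_pos: [0.482, -0.1435, 0.0068]
orientation: [-0.072, -3.141, -0.0]
force: [-0.1, -0.1, -0.6]
opening: 0.0462
```

Request:
{"fn": "step_arm", "kwargs": {"deltas": [{"offset":[0,0,0.06],"roll":0},{"offset":[0,0,0],"roll":0}]}}

```text
t: 17.68
tool_pos: [0.4821, -0.1435, 0.0065]
orientation: [0.072, 3.141, -0.0]
force: [-1.4, -0.3, 1.7]
opening: 0.0464
```

Contact with the floor is felt at TCP z of about 6.5 mm. I'm releasing.

Request:
{"fn": "step_arm", "kwargs": {"deltas": [{"offset":[0,0,0],"roll":0},{"offset":[0,0,0],"roll":0},{"offset":[0,0,0],"roll":0},{"offset":[0,0,0],"roll":0}], "fingers": 6.4}}

```text
t: 18.18
tool_pos: [0.4821, -0.1435, 0.0063]
orientation: [-0.072, -3.141, -0.0]
force: [-0.3, 0.2, 0.2]
opening: 0.064
```

Request:
{"fn": "step_arm", "kwargs": {"deltas": [{"offset":[0,0,-0.5],"roll":0},{"offset":[0,0,-1.5],"roll":0},{"offset":[0,0,-3],"roll":0},{"offset":[0,0,-4],"roll":0},{"offset":[0,0,-4],"roll":0},{"offset":[0,0,-4],"roll":0},{"offset":[4,0,-3],"roll":0},{"offset":[4,-3,0],"roll":0},{"offset":[0,-5,0],"roll":0},{"offset":[0,-5,0],"roll":0},{"offset":[0,-5,0],"roll":0},{"offset":[0,0,0],"roll":0}]}}

```text
t: 19.68
tool_pos: [0.3932, -0.3225, 0.2073]
orientation: [0.078, 3.14, -0.002]
force: [0.6, 0.1, -0.3]
opening: 0.0638
```

```bash
python3 st.py; python3 - <<'E'
from h import *
D=cams.read_camera("side");S=cams.read_camera("scene")
cv2.imwrite("pics/l4.png",np.hstack([cv2.resize(D["pixels"][150:480,170:440],(409,500)),cv2.resize(S["pixels"][140:380,170:350],(375,500))])[:,:,::-1])
for n in("cap_centre","mouth","hub","spacer","oil_bottle"):
  print(n,[onz(p,r["xy"],{"cap_centre":.0185,"mouth":.181}.get(n,0)).round(3) for p in(S,D) for r in cams.pinpoint(p,n)[:5]])
E
```

```text
t 19.675
tool_pos [ 0.3932 -0.3225  0.2073]
orientation [ 7.7600e-02  3.1402e+00 -1.9000e-03]
force [ 0.5948  0.0702 -0.3131]
wrist_torque [ 0.1217 -0.1527  0.0026]
opening 0.0638
cap_centre [array([0.656, 0.16 , 0.018]), array([0.422, 0.097, 0.018]), array([ 0.477, -0.149,  0.018]), array([0.631, 0.066, 0.018]), array([0.653, 0.153, 0.018]), array([0.627, 0.069, 0.018]), array([ 0.483, -0.149,  0.018]), array([0.422, 0.102, 0.018])]
mouth [array([0.525, 0.115, 0.181]), array([0.614, 0.008, 0.181]), array([0.524, 0.108, 0.181]), array([ 0.512, -0.023,  0.181])]
hub [array([ 0.572, -0.119,  0.   ]), array([ 0.579, -0.122,  0.   ])]
spacer [array([ 0.59 , -0.184,  0.   ]), array([ 0.588, -0.178,  0.   ])]
oil_bottle [array([0.753, 0.012, 0.   ]), array([0.528, 0.112, 0.   ]), array([ 0.756,  0.007, -0.   ])]
```

View pics/l4.png

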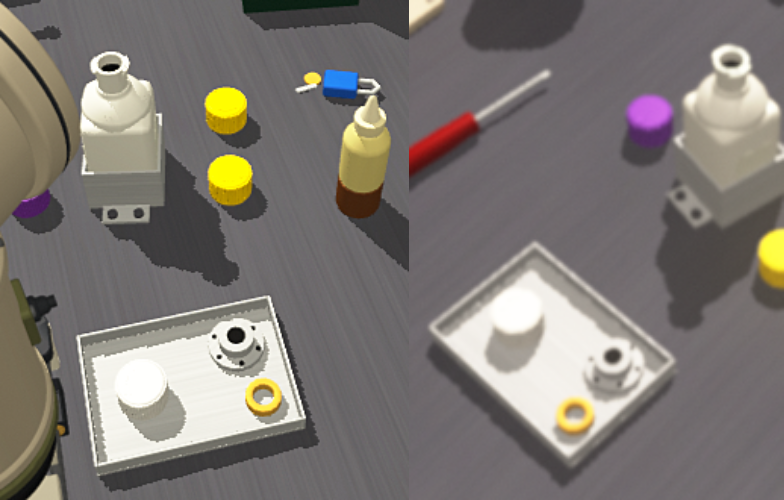

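The cap stands upright on the free half of the tray (left view (142,387)). The open bottle is down in its caddy with its mouth showing, and the hub, spacer and oil bottle are where they were. I'm handing in.

```bash
python3 -c "
from plant import robot
print(robot.close_job())"
```

```text
the job is handed in; nothing more can be done
None
```

The degreaser bottle is open: its cap stands upright on the free half of the parts tray, and I have handed the job in.

- **Opening:** I gripped the cap with 45 N and turned it about 89° anticlockwise. The readings during the turn showed 14.2 to 17.9 N of press, under the 20 N that might crush the bottle. The cap came off with almost no lifting force, and the bottle stayed down in its caddy.
- **Placing:** I lowered the cap until I felt the tray floor at about 2 N, then released it and moved the arm clear at about 20 s.
- **Last checks:** Both camera views show the cap upright at about (0.48, -0.147) m and the bottle's mouth open. The hub, spacer and oil bottle are in place within the roughly 10 mm measuring scatter.
- **Small disagreements:** Position estimates from the two cameras differed by up to about 13 mm. The cap seems to have slipped a millimetre or so in the grip while pressed, which did no harm. No check failed.

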